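# Slide the upright pencil barrel into its drying bay

### The arm

A 7-joint arm with a two-finger parallel gripper is mounted at the origin on the work surface. World frame = base frame: x ahead of the robot, y to its left, z up, the work surface at z = 0. Lengths are in m, angles in degrees, forces in N, time in s.
With the tool pointing down it reaches from about 0.35 to 0.9 m from the base axis. Payload 19.9 kg.
Tool frame: the origin (TCP) lies at the very end of the fingers, on their centre line; the grasp point (between the pads) lies 19 mm behind it; z points along the fingers, x is the direction in which the jaws open and shut, and the axes are right-handed (so a half turn about z gives the same grasp; the last joint's range is limited). The gripper opens to 85 mm and grips with 20 to 120 N. Pads are 22 mm wide; open, the fingers measure 114 mm over their backs; the gripper's body (76 mm by 85 mm) begins 54 mm behind the grasp point. The pads swing forward as they close: fully open they stand 13 mm farther back than shut.
Start: joints at [68.612, 23.915, -0.59, 92.452, 0.269, 63.638, -3.037], TCP at [0.204, -0.591, 0.231] pointing down, gripper open.
Joint ranges: [-161.28, 161.28], [-22.2, 115.67], [-73.04, 71.86], [3.21, 147.25], [-68.34, 248.33], [10.77, 114.83], [-161.83, 161.83]. Speed limits (degrees/s): [108.29, 108.29, 136.94, 136.94, 172.46, 172.46, 172.46].

### API

Orientations are given as [roll, pitch, yaw] about the fixed x, y, z axes, in that order (R = Rz(yaw) Ry(pitch) Rx(roll)).
In Python, from workcell import * gives the robot as it stands. Calls block until the motion is done:
- reach(position, orientation): joint-space move of the TCP to a pose.
- line_to(position, rotation=None, feed=0.15): straight line of the TCP; rotation=None keeps the orientation; feed is the mean speed in m/s.
- move_joints(angles): joint-space move.
- set_gripper(opening): finger opening in m; the grip force is fixed at half the most; returns when the fingers have stopped.
- wait(seconds).
- ik(position, orientation): joint angles nearest the present ones, or None.
- get_state(): the state.
- grab_frame(name): name is "side" or "top" or "wrist"; returns (picture, depth): 400x640x3 uint8, red, green, blue; 400x640 float32, m along the optical axis (not along the pixel's ray), 0 where there is no reading.
- calibration(name): a dict with "mtx" (3x3 intrinsics, pixels), "rvec" (rotation vector, rad) and "tvec" (3), from world to camera coordinates, as OpenCV has them. Camera axes: x right, y down, z forward; pixel columns grow to the right and rows downward; lengths in m; the calibration is good to about 2 mm. A picture is of the moment at which its call begins: read the wrist's pose just before it. calibration takes no time and is no camera call; for the wrist camera it gives the pose at the moment of the call.
A pose or a line that the arm cannot do raises IKError and nothing moves.
- job_done(): hands the job in, once; it reports no verdict.
Trained networks look in the newest picture that a camera, given by its name, has taken for a name from the list of things; names that differ only in an ending like _2 or _b are one class to them, and where a whole thing is asked for, a point or a joint stands for the part that bears it (a point fixed in the world has none). Each returns a list of dicts, best first, with "p" (0 to 1); they miss things now and then, are a little off and sometimes report something else, mostly with a low value. They report only what shows in the picture. A call takes as long as a camera call. They do not tell look-alikes from the thing itself.
- look_for(camera, label): "position" ([column, row] as shares, 0 to 1, of the picture: columns of its width, rows of its height, amid what is visible of it).
- place_of(camera, label): "position" ([column, row] as shares, 0 to 1, of the picture: columns of its width, rows of its height: a listed point, or the origin of a listed thing).
The state is a dict: "clock": time; "joints": joint angles; "joint_vel": joint speeds; "joint_efforts": joint torques, N m; "ee_pos": TCP position; "tcp_rot": TCP orientation; "force": force on the tool from outside, world axes, zero at the start; "torque": the same for the moment, N m; "width": finger opening in m.
Only numpy, scipy, OpenCV 4.12 (cv2) and the standard library are available. Lean on these libraries where they do the work, as an engineer would, in place of code of your own. Each camera call takes 0.05 s, during which the arm holds its last target.

### The job

Push the small steel clip stand that holds the white pencil barrel upright across the table, low on its round steel foot so that it slides without tipping, through the open mouth of the dark wooden bay until the foot rests fully home against the bay's back stop, and leave it standing there. Do not lift it and do not touch the freshly lacquered white barrel. Leave the pot, the amber grip and the two nickel cone tips where they are.

Things in the scene. Friction and masses are not known exactly. Their poses are not given: they have to be found in the camera images.
- stand: The loose clip stand, about 0.27 kg: a plain round steel foot 38 mm in diameter and 30 mm high (vertical sides, flat underside), with two small steel spring jaws on top up to 54 mm. Origin at the centre of the underside, z up along the barrel. It stands on the bare table; slowly pushed below about 25 mm above the table it slides, pushed higher it may tip.
- barrel: The matte white pencil barrel pinched upright in the jaws on the stand's axis, part of the stand (does not come out): 11 mm in diameter, from 31 to 166 mm above the stand's underside. Freshly lacquered, not to be touched. Same origin and axes as the stand: a gripper held vertical over the foot's edge may strike it with its body, one tilted some 30 to 40 degrees, fingertips leading and gripper body trailing the push, clears it.
- bay: The fixed drying bay: a low U of dark walnut strips 8 mm high on the table, with a thin green floor (flush, no step). Origin on the table where the centre of the stand's foot comes when it is fully home; its +y axis points horizontally out of the open mouth, x across it, z up. The back stop's face is at y = -19 mm; the side walls are 50 mm apart (x = +-25 mm) up to y = 31 mm, then flare to about 80 mm apart at the mouth, y = 64 mm; the walls are 12 mm thick.
- pot: Bystander: open terracotta flower pot, 80 mm across the rim and 75 mm high, origin at the centre of its underside.
- grip: Bystander: amber resin pencil grip standing upright, 18 mm in diameter, 34 mm high, origin at the centre of its underside.
- tip1: Bystander: nickel cone tip standing point up, 18 mm in diameter, 24 mm high, origin at the centre of its underside.
- tip2: Bystander: a second nickel cone tip like tip1.
Mind the look-alikes: they are no part of the job. Of the things that look like the stand, the middle-sized one is meant.

How it is judged (in metres and radians):
At the end, for the whole second after the job is handed in: The stand is upright (within 3 degrees), at rest on the table between the bay's side walls, its foot within 5 mm of the back stop, and the pot, grip and cone tips are within 15 mm of where they began (y of stand in the frame of bay between -0.005 and 0.005 m and x of stand in the frame of bay between -0.012 and 0.012 m and angle between stand's own z axis and vertical below 0.05 rad and height (world z) of stand below 0.003 m and linear speed of stand below 0.01 m/s and distance of each of pot, grip, tip1, tip2 from where it was at the start of the episode below 0.015 m); the robot touches nothing.
It fails at once if the stand tips by more than 15 degrees (angle between stand's own z axis and vertical above 0.26 rad).
It fails at once if the stand is lifted off the table by more than 8 mm (height (world z) of stand above 0.008 m).
It fails at once if the robot touches the white barrel (over 0.5 N) (contact force between any of the fingers, the arm and barrel above 0.5 N).
It fails at once if the pot, the amber grip or a cone tip is moved by more than 15 mm (distance of any of pot, grip, tip1, tip2 from where it was at the start of the episode above 0.015 m).
It also fails if it takes over 64 s, if anything falls off the work surface, if the arm or the gripper's body presses on something with over 40 N, if the wrist force passes 120 N, or if a joint passes its speed limit or range.

## Working session

There is one attempt and no reset: what is moved stays moved. The work goes in short steps, each a Python script; the robot and the scene stay as the last script left them, time stands still between calls to the robot, and variables do not carry over. Pictures are saved under pics/ and viewed, and the job is handed in when it is done.

```bash
ls; mkdir -p pics; python3 - <<'E'
from workcell import *
import cv2,numpy as np
for n in ("side","top","wrist"):
    p,d=grab_frame(n); cv2.imwrite(f"pics/a_{n}.png",p[:,:,::-1]); np.save(f"pics/a_{n}_d.npy",d)
    c=calibration(n); print(n,c); np.savez(f"pics/a_{n}_c.npz",**{k:np.array(v) for k,v in c.items()})
    for l in ("stand","bay","pot","grip","tip1"):
        print(l,[(np.round(np.array(r["position"])*[640,400],1).tolist(),round(r["p"],2)) for r in place_of(n,l)])
print(get_state())
E
```

```text
pics
side {'mtx': array([[423.35691475,   0.        , 324.74098065],
       [  0.        , 423.35691475, 198.61169123],
       [  0.        ,   0.        ,   1.        ]]), 'rvec': array([ 0.06027688, -2.71517779,  1.49563159]), 'tvec': array([0.55256681, 0.07231161, 0.76539211])}
stand [([353.8, 303.2], 0.97), ([311.8, 333.5], 0.76), ([410.0, 295.7], 0.68)]
bay [([332.7, 196.9], 0.9)]
pot [([304.5, 149.1], 0.83)]
grip [([239.9, 236.8], 0.7)]
tip1 [([239.3, 237.2], 0.63), ([220.3, 286.3], 0.42), ([411.1, 249.5], 0.39)]
top {'mtx': array([[376.39990539,   0.        , 313.76846139],
       [  0.        , 376.39990539, 200.29054602],
       [  0.        ,   0.        ,   1.        ]]), 'rvec': array([ 2.17242391, -2.18746528,  0.10302954]), 'tvec': array([-0.07439104,  0.55130887,  0.8447388 ])}
stand [([180.4, 195.3], 0.57), ([212.0, 260.2], 0.55), ([209.4, 222.3], 0.52)]
bay [([335.1, 203.2], 0.64)]
pot [([432.9, 174.9], 0.56)]
grip [([277.5, 137.3], 0.37)]
tip1 [([215.6, 139.0], 0.56), ([265.6, 269.1], 0.4)]
wrist {'mtx': array([[345.84497674,   0.        , 321.20118529],
       [  0
[... 221 characters left out ...]
pot []
grip []
tip1 []
{'clock': 0.9, 'joints': array([68.61249001, 23.91172901, -0.59043908, 92.45108616,  0.26921607,
       63.63877358, -3.03710734]), 'joint_vel': array([-0.02587203, -0.03403156, -0.02921461, -0.013305  , -0.06018258,
        0.00801373,  0.11430418]), 'joint_efforts': array([-5.75671784e-04, -8.64188147e+01,  6.77543655e-01, -4.35198712e+01,
        1.91981223e-02,  1.85623227e-03,  5.24282177e-05]), 'ee_pos': array([ 0.2035855 , -0.59090762,  0.2313087 ]), 'tcp_rot': array([ 1.79998089e+02,  1.12722679e-04, -7.09902906e+01]), 'force': array([ 0.25716755, -0.04517278,  0.79227529]), 'torque': array([ 0.01213561, -0.00960382, -0.01606044]), 'width': 0.08525506607807755}
```

View pics/a_side.png

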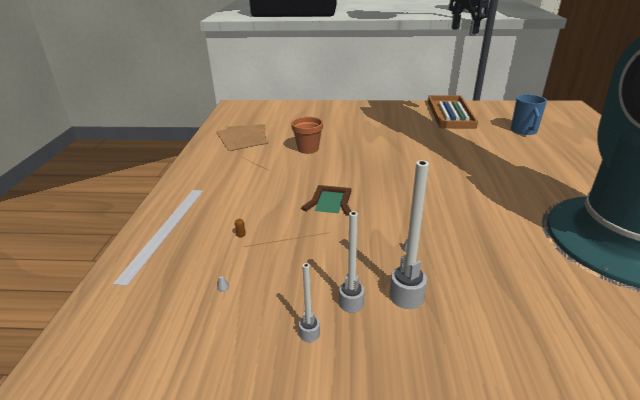

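View pics/a_top.png

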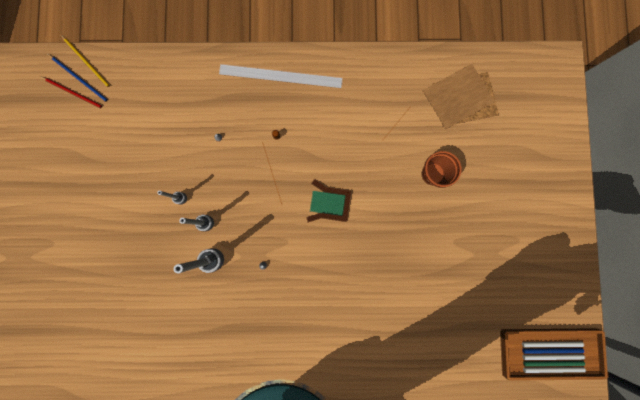

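```bash
cat > h.py <<'E'
import cv2,numpy as np
def load(pref,n):
    c=np.load(f"pics/{pref}_{n}_c.npz"); return cv2.imread(f"pics/{pref}_{n}.png")[:,:,::-1],np.load(f"pics/{pref}_{n}_d.npy"),c
def world(d,c):
    K=c["mtx"];R=cv2.Rodrigues(c["rvec"])[0];t=np.array(c["tvec"]).ravel()
    v,u=np.mgrid[0:d.shape[0],0:d.shape[1]]
    P=np.stack([(u-K[0,2])/K[0,0]*d,(v-K[1,2])/K[1,1]*d,d],-1)
    W=(P-t)@R; W[d<=0]=np.nan
    return W
def plane(uv,z,c):
    K=c["mtx"];R=cv2.Rodrigues(c["rvec"])[0];t=np.array(c["tvec"]).ravel()
    r=R.T@np.linalg.solve(K,[uv[0],uv[1],1.]);o=-R.T@t
    return o+r*(z-o[2])/r[2]
def proj(P,c): return cv2.projectPoints(np.asarray(P,float).reshape(-1,1,3),c["rvec"],c["tvec"],c["mtx"],None)[0].reshape(-1,2)
E
python3 - <<'E'
from h import *
np.set_printoptions(precision=4,suppress=True)
for n in("top","side"):
    p,d,c=load("a",n);W=world(d,c)
    print(n,"cam",-cv2.Rodrigues(c["rvec"])[0].T@c["tvec"])
    hsv=cv2.cvtColor(np.ascontiguousarray(p),cv2.COLOR_RGB2HSV)
    g=(hsv[...,0]>60)&(hsv[...,0]<90)&(hsv[...,1]>80)
    x,y,w,h=(305,175,50,50) if n=="top" else (300,180,55,40)
    m=np.zeros_like(g);m[y:y+h,x:x+w]=1;g&=m
    ys,xs=np.nonzero(g)
    G=np.array([plane((a,b),0,c) for a,b in zip(xs,ys)])
    print("green",len(G),G.mean(0),np.nanmedian(W[g],0)); r=cv2.minAreaRect((G[:,:2]*1000).astype(np.float32));print(r)
    print("boxpts",cv2.boxPoints(r))
    # stand: points z>4mm & z<33mm near
    for nm,uv in dict(small=(180,195),mid=(206,222),large=(210,260)).items():
        p0=plane(uv,0.03,load("a","top")[2])
        q=W.reshape(-1,3); s=q[(np.hypot(q[:,0]-p0[0],q[:,1]-p0[1])<.045)&(q[:,2]>.006)]
        print(nm,p0,len(s),"z",np.percentile(s[:,2],[5,50,95,100]) if len(s) else '')
        ft=s[(s[:,2]>.006)&(s[:,2]<.034)]
        if len(ft): print("  bbox",ft.min(0),ft.max(0),"mean",ft.mean(0))
p,d,c=load("a","top")
cv2.imwrite("pics/b_top.png",np.hstack([cv2.resize(p[160:290,150:290],None,fx=3,fy=3,interpolation=2)[:,:,::-1],cv2.resize(p[170:235,290:365],None,fx=5,fy=5,interpolation=2)[:390,:,::-1][:,:,:] if 0 else cv2.resize(p[160:290,290:400],None,fx=3,fy=3,interpolation=2)[:,:,::-1]]))
E
```

```text
top cam [ 0.4748 -0.0719  0.8902]
green 636 [ 0.5468 -0.1108 -0.    ] [ 0.5463 -0.11    0.0004]
((546.52392578125, -110.60411071777344), (75.4765396118164, 48.51405715942383), 81.45166015625)
boxpts [[ 516.9268 -144.3175]
 [ 564.9019 -151.5288]
 [ 576.121   -76.8907]
 [ 528.1459  -69.6794]]
small [0.5645 0.2283 0.03  ] 208 z [0.0118 0.0271 0.1272 0.1302]
  bbox [0.5454 0.2225 0.0066] [0.5724 0.2492 0.0319] mean [0.5583 0.232  0.0221]
mid [0.5023 0.1677 0.03  ] 335 z [0.0145 0.0345 0.1654 0.1688]
  bbox [0.4841 0.1573 0.0061] [0.5192 0.1939 0.034 ] mean [0.5005 0.1698 0.0272]
large [0.4165 0.1572 0.03  ] 715 z [0.0215 0.0487 0.2322 0.235 ]
  bbox [0.391  0.1325 0.006 ] [0.4412 0.1525 0.0329] mean [0.4195 0.1378 0.0197]
side cam [0.5108 0.637  0.4794]
green 443 [ 0.5496 -0.109   0.    ] [ 0.5495 -0.1081 -0.0001]
((549.2944946289062, -110.78897094726562), (76.56877899169922, 48.13801956176758), 81.5975341796875)
boxpts [[ 519.8895 -145.1453]
 [ 567.5109 -152.1795]
 [ 578.6995  -76.4326]
 [ 531.0781  -69.3984]]
small [0.5645 0.2283 0.03  ] 773 z [0.0098 0.0335 0.1229 0.128 ]
  bbox [0.5484 0.224  0.006 ] [0.5765 0.2515 0.0335] mean [0.5619 0.243  0.0204]
mid [0.5023 0.1677 0.03  ] 1210 z [0.011  0.0463 0.159  0.166 ]
  bbox [0.4859 0.1626 0.0061] [0.5223 0.1955 0.034 ] mean [0.5045 0.1861 0.0236]
large [0.4165 0.1572 0.03  ] 2552 z [0.0139 0.0695 0.223  0.233 ]
  bbox [0.3924 0.1515 0.0061] [0.4453 0.1853 0.0339] mean [0.4225 0.1783 0.0202]
```

View pics/b_top.png

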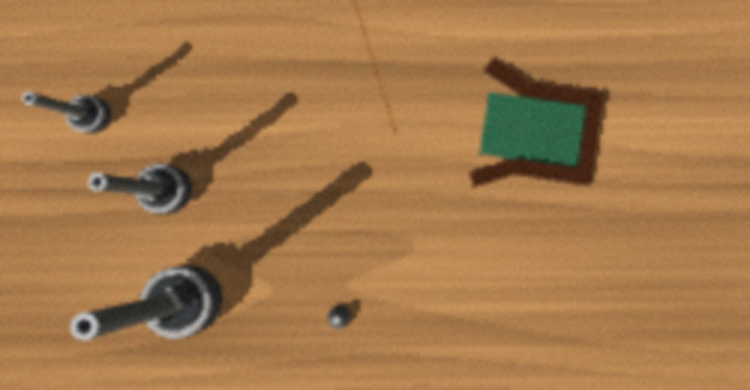

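```bash
cat > fk.py <<'E'
import numpy as np
from scipy.spatial.transform import Rotation as Ro
def fk(q,p):
    h,a1,L1,a2,L2,a3,Lt=p[:7]
    q=np.radians(q); pts=[]
    T=np.eye(3);x=np.array([0,0,h]);pts.append(x)
    T=T@Ro.from_euler('z',q[0]*p[7]).as_matrix(); x=x+T@[a1,0,0];pts.append(x)
    T=T@Ro.from_euler('y',q[1]).as_matrix()@Ro.from_euler('z',q[2]*p[8]).as_matrix(); x=x+T@[a2,0,L1];pts.append(x)
    T=T@Ro.from_euler('y',q[3]).as_matrix()@Ro.from_euler('z',q[4]*p[9]).as_matrix(); x=x+T@[a3,0,L2];pts.append(x)
    T=T@Ro.from_euler('y',q[5]).as_matrix()@Ro.from_euler('z',q[6]*p[10]).as_matrix(); x=x+T@[0,0,Lt];pts.append(x)
    return np.array(pts),T
E
python3 - <<'E'
from workcell import *
from fk import *
from h import plane,load
import numpy as np
np.set_printoptions(precision=4,suppress=True)
s=get_state(); c0=s["clock"]
J=[];P=[];O=[]
J.append(s["joints"]);P.append(s["ee_pos"]);O.append(s["tcp_rot"])
rng=np.random.default_rng(0)
for i in range(40):
    pos=np.array([rng.uniform(.3,.6),rng.uniform(-.4,.4),rng.uniform(.1,.4)]); o=[180+rng.uniform(-40,40),rng.uniform(-40,40),rng.uniform(-150,150)]
    q=ik(pos.tolist(),o)
    if q is not None: J.append(np.array(q));P.append(pos);O.append(o)
print(len(J),get_state()["clock"]-c0)
from scipy.optimize import least_squares
best=None
import itertools
def base(q,yaw0):
    q=np.array(q,float).copy(); q[0]+=yaw0; return q
Rt=[Ro.from_euler('xyz',o,degrees=True).as_matrix() for o in O]
for sg in itertools.product([1,-1],repeat=4):
    for y0 in (0,180,90,-90):
        for y7 in (0,90,-90,180):
            T=fk(base(J[0],y0),[.3,0,.4,0,.4,0,.3,*sg])[1]@Ro.from_euler('z',y7,degrees=True).as_matrix()
            e=0
            for q,R in zip(J,Rt):
                T=fk(base(q,y0),[.3,0,.4,0,.4,0,.3,*sg])[1]@Ro.from_euler('z',y7,degrees=True).as_matrix(); e+=np.linalg.norm(T-R)
            if best is None or e<best[0]: best=(e,sg,y0,y7)
print(best)
e,sg,y0,y7=best
f=lambda p:np.concatenate([fk(base(q,y0),[*p,*sg])[0][-1]-x for q,x in zip(J,P)])
r=least_squares(f,[.3,0,.4,0,.4,0,.3]);print(r.x,r.cost,abs(r.fun).max())
print(J[0],P[0]); print(fk(base(J[0],y0),[*r.x,*sg])[0])
np.savez("fkp.npz",J=J,P=P,O=O)
c=np.load("pics/a_top_c.npz")
for n,uv,z in(("tip2",(264,266),.008),("tip1",(218,137),.01),("grip",(277,134),.03),("pot",(442,170),.07)):print(n,plane(uv,z,c))
E
```

```text
38 0.0
(np.float64(2.81645139298931e-10), (-1, -1, -1, -1), 0, 180)
[ 0.2769  0.0263  0.4988 -0.011   0.451  -0.0014  0.3079] 0.006130846967176582 0.04442021349017712
[68.6125 23.9117 -0.5904 92.4511  0.2692 63.6388 -3.0371] [ 0.2036 -0.5909  0.2313]
[[ 0.      0.      0.2769]
 [ 0.0096 -0.0245  0.2769]
 [ 0.0796 -0.2035  0.7374]
 [ 0.2315 -0.5786  0.5384]
 [ 0.2315 -0.5786  0.2305]]
tip2 [0.4003 0.038  0.008 ]
tip1 [0.7047 0.1484 0.01  ]
grip [0.7058 0.0064 0.03  ]
pot [ 0.612  -0.3615  0.07  ]
```

```bash
cat > fk2.py <<'E'
import numpy as np
from scipy.spatial.transform import Rotation as Ro
def Rs(q):
    q=np.asarray(q,float); T=np.eye(3); out=[T]
    for a,v,s in zip('zyzyzyz',q,(-1,1,-1,1,-1,1,-1)):
        T=T@Ro.from_euler(a,s*v,degrees=True).as_matrix(); out.append(T)
    return out
try: D=np.load("fkD.npy")
except Exception: D=None
def fk(q):
    R=Rs(q); pts=[np.zeros(3)]
    for r,d in zip(R,D): pts.append(pts[-1]+r@d)
    return np.array(pts), R[-1]@Ro.from_euler('z',180,degrees=True).as_matrix()
E
python3 - <<'E'
from fk2 import *
z=np.load("fkp.npz");np.set_printoptions(precision=4,suppress=True)
A=np.concatenate([np.hstack(Rs(q)) for q in z["J"]]);b=z["P"].ravel()
x,_,rk,_=np.linalg.lstsq(A,b,rcond=1e-9);print(rk,x.reshape(8,3),abs(A@x-b).max())
D=x.reshape(8,3).copy()
# gauge: z-axis rotation keeps z comp (shared between frames), y rotation keeps y comp: move z to earlier/later frames
np.save("fkD.npy",D)
E
```

```text
17 [[-0.      0.      0.1446]
 [ 0.     -0.0073  0.1446]
 [-0.     -0.0073  0.2509]
 [ 0.     -0.008   0.2509]
 [ 0.     -0.008   0.2349]
 [-0.     -0.0002  0.2349]
 [ 0.     -0.0002  0.1539]
 [ 0.     -0.      0.1539]] 1.9282575536294644e-11
```

```bash
python3 - <<'E'
from workcell import *
from fk2 import *
import cv2
np.set_printoptions(precision=4,suppress=True)
s=get_state();c=calibration("wrist")
C=-cv2.Rodrigues(c["rvec"])[0].T@c["tvec"]; R=Ro.from_euler('xyz',s["tcp_rot"],degrees=True).as_matrix()
print("cam in tool",R.T@(C-s["ee_pos"]), "optical axis in tool",R.T@cv2.Rodrigues(c["rvec"])[0][2])
for yaw in (-90,-60,-30,0,30,60,90,120,150,180):
    q=ik([.50,.03,.38],[180,0,yaw]); print(yaw,None if q is None else np.array(q))
E
```

```text
cam in tool [-0.001  -0.0795 -0.1418] optical axis in tool [0.0005 0.3081 0.9514]
-90 [  30.3089    7.1378  -40.8209   96.6507    4.7638   77.9763 -101.2861]
-60 [ 30.2681   7.1326 -40.7743  96.6517   4.7558  77.9753 -71.2791]
-30 [ 31.8322   7.34   -42.5673  96.612    5.0686  78.0144 -41.5555]
0 [ 33.473    7.5746 -44.4627  96.5711   5.4152  78.0594 -11.8622]
30 [ 35.1873   7.8406 -46.4607  96.5294   5.8     78.1113  17.7965]
60 [ 36.904    8.1311 -48.4826  96.4886   6.2116  78.1693  47.4306]
90 [ 41.3127   9.0141 -53.7945  96.3888   7.4165  78.3535  76.3529]
120 [ 48.1082  10.9608 -62.5026  96.2501   9.9     78.805  104.0992]
150 [ 48.1082  10.9608 -62.5026  96.2501   9.9     78.805  134.0992]
180 None
```

```bash
cat >> fk2.py <<'E'
from scipy.optimize import least_squares
LO=np.array([-161.28,-22.2,-73.04,3.21,-68.34,10.77,-161.83]);HI=np.array([161.28,115.67,71.86,147.25,248.33,114.83,161.83])
def myik(pos,R,q0,j3=0.,w=1e-3):
    def f(q):
        P,T=fk(q); return np.concatenate([(P[-1]-pos)*10,(T.T@R-np.eye(3)).ravel()*2, [w*(q[2]-j3)]])
    r=least_squares(f,np.clip(q0,LO+1,HI-1),bounds=(LO+.5,HI-.5),x_scale=30.)
    P,T=fk(r.x); return r.x,np.linalg.norm(P[-1]-pos),np.degrees(np.linalg.norm(Ro.from_matrix(T.T@R).as_rotvec()))
def toolR(h,t):
    h=np.array([h[0],h[1],0.])/np.hypot(h[0],h[1]);t=np.radians(t);u=np.array([0,0,1.])
    z=np.sin(t)*h-np.cos(t)*u;y=np.cos(t)*h+np.sin(t)*u
    return np.column_stack([np.cross(y,z),y,z])
def rpy(R): return Ro.from_matrix(R).as_euler('xyz',degrees=True).tolist()
E
python3 - <<'E'
from workcell import *
from fk2 import *
import cv2
np.set_printoptions(precision=3,suppress=True)
s=get_state()
q,e,a=myik(np.array([.52,.05,.38]),toolR((0,-1),0),[-5,10,0,95,0,75,0]);print(q,e,a)
assert e<1e-3
move_joints(q.tolist()); wait(.3)
c=calibration("wrist");p,d=grab_frame("wrist")
cv2.imwrite("pics/v_wrist.png",p[:,:,::-1]);np.save("pics/v_wrist_d.npy",d);np.savez("pics/v_wrist_c.npz",**{k:np.array(v) for k,v in c.items()})
s=get_state();print(s["clock"],s["ee_pos"],s["tcp_rot"],s["joints"])
E
```

```text
[-8.867  7.131 -0.    95.054  0.    77.814 -8.867] 1.1492243221613827e-11 1.0407974613735237e-09
3.8333 [0.52 0.05 0.38] [179.999   0.001  -0.018] [-8.852  7.135  0.002 95.053  0.001 77.813 -8.867]
```

View pics/v_wrist.png

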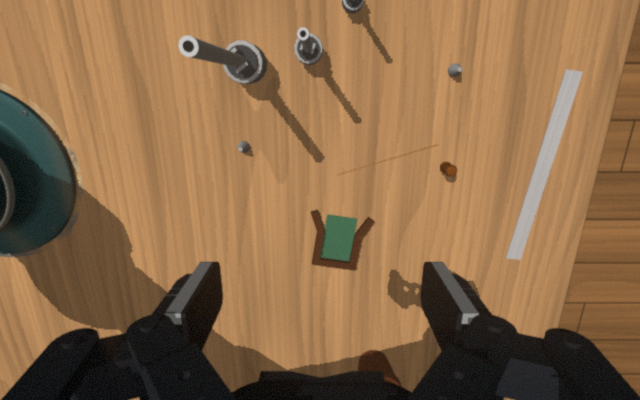

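The wrist view shows the middle stand at about (308,48), the bay floor at (339,238), the large stand at (242,62), tip2 at (244,147), the grip at (449,170) and tip1 at (455,70).

```bash
python3 - <<'E'
from h import *
np.set_printoptions(precision=4,suppress=True)
from scipy.optimize import least_squares
for pre,n in(("a","top"),("a","side"),("v","wrist")):
    p,d,c=load(pre,n);W=world(d,c)
    hsv=cv2.cvtColor(np.ascontiguousarray(p),cv2.COLOR_RGB2HSV)
    g=(hsv[...,0]>60)&(hsv[...,0]<90)&(hsv[...,1]>80)&(abs(W[...,0]-.55)<.08)&(abs(W[...,1]+.11)<.09)
    ys,xs=np.nonzero(g)
    G=np.array([plane((a,b),0,c) for a,b in zip(xs,ys)])
    r=cv2.minAreaRect((G[:,:2]*1000).astype(np.float32));b=cv2.boxPoints(r)/1000
    b=b[np.argsort(b[:,1])]; back=b[:2].mean(0);front=b[2:].mean(0);y=(front-back)/np.linalg.norm(front-back);x=np.array([y[1],-y[0]])
    o=back+.019*y
    print(n,"green size",r[1],"y dir",y,np.degrees(np.arctan2(y[0],y[1])),"origin",o)
    q=W.reshape(-1,3)
    # walls: heights 5-10mm
    l=np.stack([(q[:,:2]-o)@x,(q[:,:2]-o)@y],1)
    w=(q[:,2]>.005)&(q[:,2]<.011)&(abs(l[:,0])<.06)&(l[:,1]>-.05)&(l[:,1]<.08)
    ww=l[w]
    for lo,hi in((-.015,.028),):
        m=(ww[:,1]>lo)&(ww[:,1]<hi); 
        a=ww[m];L=a[a[:,0]<0];Rr=a[a[:,0]>0]
        print("  walls x",np.percentile(L[:,0],[2,98]),np.percentile(Rr[:,0],[2,98]), len(a))
    m=abs(ww[:,0])<.02;print("  back y",np.percentile(ww[m][:,1],[2,98]))
    # stand: foot z 26..33 top rim + barrel
    s=q[(np.hypot(q[:,0]-.503,q[:,1]-.176)<.03)]
    rim=s[(s[:,2]>.006)&(s[:,2]<.033)]
    hull=cv2.convexHull((rim[:,:2]*1000).astype(np.float32)).reshape(-1,2)/1000
    # barrel centre per height
    br=s[(s[:,2]>.08)]
    print("  foot bbox mid",(rim[:,:2].min(0)+rim[:,:2].max(0))/2,rim[:,:2].max(0)-rim[:,:2].min(0),"hullcirc",cv2.minEnclosingCircle((rim[:,:2]*1000).astype(np.float32)),"barrel",br.mean(0) if len(br) else '',br.max(0),br.min(0))
E
```

```text
top green size (75.4765396118164, 48.51405715942383) y dir [0.1486 0.9889] 8.548314 origin [ 0.5437 -0.1291]
  walls x [-0.0376 -0.026 ] [0.0223 0.0361] 182
  back y [-0.0305 -0.0105]
  foot bbox mid [0.5017 0.1756] [0.0351 0.0365] hullcirc ((501.44378662109375, 176.43922424316406), 19.146276473999023) barrel [0.5009 0.1735 0.136 ] [0.5064 0.1823 0.1688] [0.4958 0.1701 0.0805]
side green size (76.56877899169922, 48.13801956176758) y dir [0.1461 0.9893] 8.402397 origin [ 0.5465 -0.1299]
  walls x [-0.0368 -0.0253] [0.0249 0.0368] 129
  back y [-0.032  -0.0183]
  foot bbox mid [0.5041 0.179 ] [0.0364 0.0329] hullcirc ((504.4969787597656, 176.357177734375), 19.464872360229492) barrel [0.5043 0.1791 0.127 ] [0.5097 0.1821 0.166 ] [0.4988 0.1692 0.0801]
wrist green size (75.0824203491211, 45.4244384765625) y dir [0.1271 0.9919] 7.3048606 origin [ 0.5461 -0.1292]
  walls x [-0.0374 -0.0257] [0.0243 0.0363] 357
  back y [-0.0324 -0.0197]
  foot bbox mid [0.503  0.1746] [0.037  0.0365] hullcirc ((503.32415771484375, 175.05938720703125), 18.904205322265625) barrel [0.5038 0.1736 0.1483] [0.5086 0.1806 0.1677] [0.4984 0.1699 0.0805]
```

```bash
cat > plan.py <<'E'
from fk2 import *
O=np.array([.5455,-.1293]);ang=np.radians(8.3);Y=np.array([np.sin(ang),np.cos(ang)]);X=np.array([Y[1],-Y[0]])
S=np.array([.503,.1758]);TILT=32;ZT=.011;OFF=.027
def arc(S,E,hE,n):
    # circular arc from S to E ending with heading hE ; returns centres & headings
    ch=E-S;L=np.linalg.norm(ch);a=np.arctan2(ch[1],ch[0]);e=np.arctan2(hE[1],hE[0])
    d=(e-a+np.pi)%(2*np.pi)-np.pi   # start heading a-d
    out=[]
    for s in np.linspace(0,1,n+1):
        th=a-d+2*d*s
        if abs(d)<1e-4: p=S+ch*s
        else:
            r=L/(2*np.sin(d)); t0=a-d
            p=S+r*np.array([np.sin(th)-np.sin(t0),-np.cos(th)+np.cos(t0)])
        out.append((p,np.array([np.cos(th),np.sin(th)])))
    return out
def tcp(c,h,back=0.,z=ZT): return np.array([*(c-(OFF+back)*h),z]),toolR(h,TILT)
E
python3 - <<'E'
from plan import *
from workcell import *
import cv2
np.set_printoptions(precision=3,suppress=True)
w=arc(S,O+.07*Y,-Y,10)
w+= [(O+y*Y,-Y) for y in (.05,.03,.01,0)]
B=[((.4185,.16),.235,.0085),((.4185,.16),.06,.027),((.560,.238),.13,.006)]
seq=[tcp(*w[0],.04,.27),tcp(*w[0],.04)]+[tcp(*x) for x in w]
q=np.array([-30,40,0,95,0,60,0.])
def segd(a,b,c,d):
    s=np.linspace(0,1,60);A=a+(b-a)*s[:,None];Bq=c+(d-c)*s[:,None];return np.linalg.norm(A[:,None]-Bq[None],axis=2).min()
for P,R in seq:
    q,e,a=myik(P,R,q)
    pts,_=fk(q); 
    j=pts[[0,2,4,6,8]] 
    print(P,q,round(e,5),"wrist",pts[6], "minD",[round(min(segd(j[k],j[k+1],np.array([*b[0],0]),np.array([*b[0],b[1]])) for k in (2,3))-b[2],3) for b in B])
set_gripper(.014); p,d=grab_frame("wrist");cv2.imwrite("pics/g_wrist.png",p[:,:,::-1]);np.save("pics/g_wrist_d.npy",d)
c=calibration("wrist");np.savez("pics/g_wrist_c.npz",**{k:np.array(v) for k,v in c.items()})
print(get_state()["width"],get_state()["clock"],get_state()["force"])
E
```

```text
[0.466 0.232 0.27 ] [-47.705  14.298   0.    107.057  32.959  70.741 -28.751] 0.0 wrist [0.376 0.368 0.531] minD [np.float64(0.084), np.float64(0.2), np.float64(0.163)]
[0.466 0.232 0.011] [-47.7    37.488  -0.    114.646  45.106  46.47  -51.329] 0.0 wrist [0.376 0.368 0.272] minD [np.float64(0.078), np.float64(0.059), np.float64(0.088)]
[0.488 0.198 0.011] [-43.406  37.132   0.    115.501  47.924  44.683 -49.918] 0.0 wrist [0.398 0.334 0.272] minD [np.float64(0.071), np.float64(0.052), np.float64(0.076)]
[0.503 0.178 0.011] [-40.476  37.757   0.    114.006  46.579  45.7   -49.573] 0.0 wrist [0.423 0.321 0.272] minD [np.float64(0.074), np.float64(0.055), np.float64(0.073)]
[0.516 0.157 0.011] [-37.582  38.356   0.    112.585  45.298  46.713 -49.346] 0.0 wrist [0.446 0.305 0.272] minD [np.float64(0.078), np.float64(0.061), np.float64(0.068)]
[0.527 0.135 0.011] [-34.72   38.925   0.    111.242  44.077  47.716 -49.23 ] 0.0 wrist [0.469 0.288 0.272] minD [np.float64(0.084), np.float64(0.069), np.float64(0.062)]
[0.537 0.112 0.011] [-31.886  39.463   0.    109.982  42.91   48.704 -49.22 
[... 1164 characters left out ...]
0.    105.38   38.018  52.99  -50.516] 0.0 wrist [0.58  0.108 0.272] minD [np.float64(0.158), np.float64(0.189), np.float64(0.18)]
[ 0.554 -0.073  0.011] [-11.731  41.054   0.    106.295  39.203  51.968 -49.945] 0.0 wrist [0.577 0.089 0.272] minD [np.float64(0.163), np.float64(0.2), np.float64(0.196)]
[ 0.551 -0.093  0.011] [ -9.865  40.699   0.    107.113  40.403  50.972 -49.341] 0.0 wrist [0.574 0.069 0.272] minD [np.float64(0.17), np.float64(0.211), np.float64(0.213)]
[ 0.549 -0.103  0.011] [ -8.918  40.539   0.    107.485  41.006  50.484 -49.026] 0.0 wrist [0.573 0.059 0.272] minD [np.float64(0.175), np.float64(0.218), np.float64(0.221)]
0.014259367757754517 4.5583 [ 0.215 -0.297 -0.942]
```

View pics/g_wrist.png

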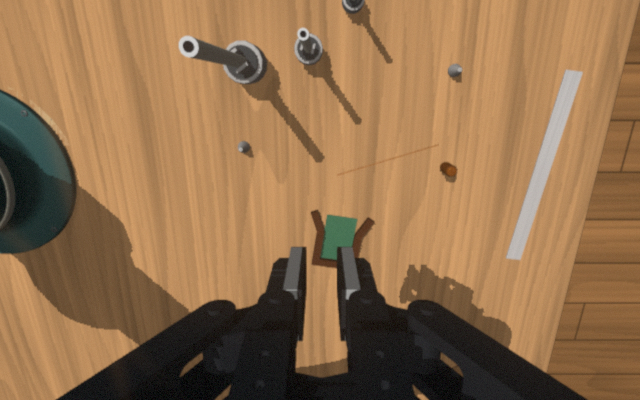

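```bash
cat >> plan.py <<'E'
def path(S,yI=.15,yE=.07,n=8):
    I=O+yI*Y; h=(I-S)/np.linalg.norm(I-S); A=I-(yI-yE)*h
    w=[(S,h)]+arc(A,O+yE*Y,-Y,n)
    return w
E
python3 - <<'E'
from plan import *
np.set_printoptions(precision=3,suppress=True)
w=path(S); w+=[(O+y*Y,-Y) for y in (.05,.03,.01,0)]
seq=[tcp(*w[0],.04)]+[tcp(*x) for x in w]
q=np.array([-30,40,0,95,0,60,0.]);b=np.array([.56,.238])
for (P,R) in seq:
    q,e,a=myik(P,R,q);pts,T=fk(q)
    # distance horizontally lateral in tool frame of small barrel at heights
    zz=np.linspace(.02,.13,12);L=np.array([(np.array([*b,z])-P)@R for z in zz]);
    b2=np.array([.4185,.16]);z2=np.linspace(.02,.235,20);L2=np.array([(np.array([*b2,z])-P)@R for z in z2])
    print(P,q[[0,3,4,5,6]],"small at tool top/bottom",L[-1],L[0]," large",L2[-1],L2[0])
E
```

```text
[0.478 0.238 0.011] [-46.168 108.466  37.768  52.282 -52.95 ] small at tool top/bottom [ 0.076  0.089 -0.084] [0.076 0.031 0.009]  large [-0.084  0.161 -0.164] [-0.084  0.047  0.019]
[0.493 0.201 0.011] [-42.385 110.346  40.348  50.226 -51.883] small at tool top/bottom [ 0.076  0.055 -0.106] [ 0.076 -0.003 -0.012]  large [-0.084  0.127 -0.185] [-0.084  0.013 -0.003]
[0.527 0.118 0.011] [-33.344 113.096  46.279  46.019 -48.983] small at tool top/bottom [ 0.076 -0.02  -0.153] [ 0.076 -0.079 -0.06 ]  large [-0.084  0.051 -0.232] [-0.084 -0.063 -0.05 ]
[0.535 0.1   0.011] [-31.046 111.725  44.906  47.103 -48.92 ] small at tool top/bottom [ 0.067 -0.041 -0.166] [ 0.067 -0.099 -0.073]  large [-0.092  0.04  -0.239] [-0.092 -0.074 -0.057]
[0.542 0.082 0.011] [-28.764 110.428  43.6    48.172 -48.962] small at tool top/bottom [ 0.056 -0.061 -0.178] [ 0.056 -0.119 -0.085]  large [-0.1    0.028 -0.246] [-0.1   -0.086 -0.064]
[0.548 0.064 0.011] [-26.497 109.208  42.355  49.222 -49.101] small at tool top/bottom [ 0.044 -0.08  -0.191] [ 0.044 -0.139 -0.097]  large [-0.11   0.018 -0.253] [-0.11  -0
[... 1004 characters left out ...]
 -50.516] small at tool top/bottom [-0.039 -0.182 -0.254] [-0.039 -0.24  -0.161]  large [-0.167 -0.043 -0.291] [-0.167 -0.157 -0.109]
[ 0.554 -0.073  0.011] [-11.731 106.295  39.203  51.968 -49.945] small at tool top/bottom [-0.039 -0.199 -0.264] [-0.039 -0.257 -0.171]  large [-0.167 -0.06  -0.302] [-0.167 -0.174 -0.119]
[ 0.551 -0.093  0.011] [ -9.865 107.113  40.403  50.972 -49.341] small at tool top/bottom [-0.039 -0.216 -0.275] [-0.039 -0.274 -0.182]  large [-0.167 -0.077 -0.312] [-0.167 -0.191 -0.13 ]
[ 0.549 -0.103  0.011] [ -8.918 107.485  41.006  50.484 -49.026] small at tool top/bottom [-0.039 -0.224 -0.28 ] [-0.039 -0.282 -0.187]  large [-0.167 -0.086 -0.318] [-0.167 -0.2   -0.135]
```

```bash
cat > snap.py <<'E'
from workcell import *
from h import *
def snap(pre,names=("top","side")):
    for n in names:
        c=calibration(n);p,d=grab_frame(n)
        cv2.imwrite(f"pics/{pre}_{n}.png",p[:,:,::-1]);np.save(f"pics/{pre}_{n}_d.npy",d);np.savez(f"pics/{pre}_{n}_c.npz",**{k:np.array(v) for k,v in c.items()})
def crop(pre,n,x0,y0,x1,y1,f): 
    p=cv2.imread(f"pics/{pre}_{n}.png"); cv2.imwrite(f"pics/{pre}_{n}_crop.png",cv2.resize(p[y0:y1,x0:x1],None,fx=f,fy=f,interpolation=2))
E
python3 - <<'E'
from plan import *
from snap import *
np.set_printoptions(precision=3,suppress=True)
w=path(S,.13,.085)
P1,R=tcp(*w[0],.035,.27);P2,_=tcp(*w[0],.035)
q,e,a=myik(P1,R,np.array([-45,15,0,105,35,70,-30]));print(q,e)
move_joints(q.tolist())
line_to([*P2[:2],.06],rpy(R),feed=.15); f0=get_state()["force"]
line_to(P2.tolist(),rpy(R),feed=.05)
s=get_state();print(s["clock"],s["ee_pos"],P2,s["joints"],s["force"],f0)
snap("p1");crop("p1","side",270,150,470,350,3.5)
E
```

```text
[-45.194  19.653   0.     99.765  29.168  77.652 -36.763] 2.4346503276882127e-12
8.2333 [0.483 0.234 0.011] [0.483 0.234 0.011] [-46.49   40.722   1.671 107.094  35.128  53.036 -52.596] [-1.343  0.356 -0.127] [ 0.331 -0.55  -0.134]
```

View pics/p1_side.png

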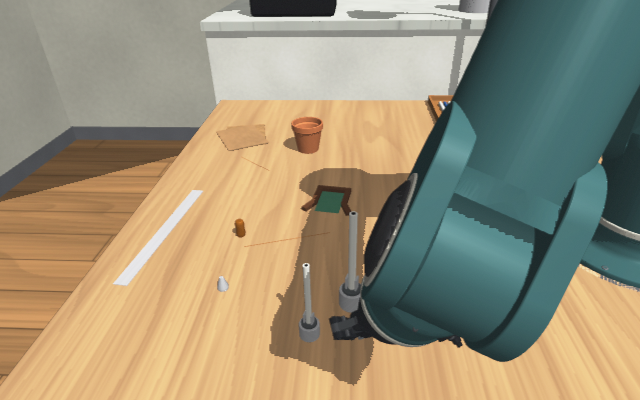

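View pics/p1_top.png

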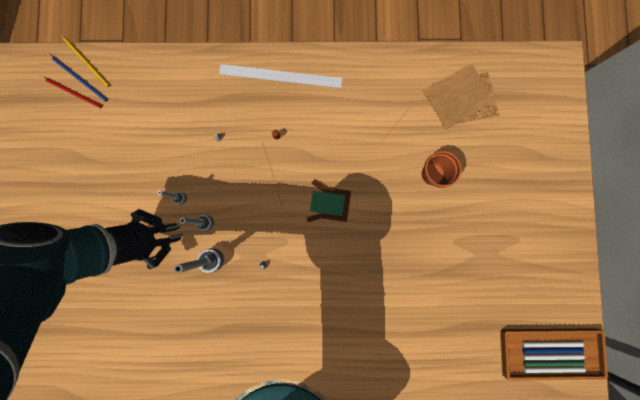

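```bash
python3 - <<'E'
from plan import *
from h import *
from workcell import get_state
np.set_printoptions(precision=3,suppress=True)
s=get_state();pts,T=fk(s["joints"]);R5=Rs(s["joints"])[5]
W,E,P=pts[6],pts[4],pts[8];print("wrist",W,"elbow",E,"tcp",P)
A=[]
for n in("top","side"):
    p,d,c=load("p1",n);w=world(d,c)[::2,::2].reshape(-1,3);A.append(w[(w[:,2]>.05)&(np.linalg.norm(w-W,axis=1)<.45)])
A=np.concatenate(A)
b=[np.hypot(A[:,0]-x,A[:,1]-y)>.03 for x,y in((.4185,.16),(.503,.176),(.56,.238))];A=A[b[0]&b[1]&b[2]]
t=(A-P)@T; 
for lo,hi in((-.06,0),(-.09,-.06),(-.12,-.09),(-.15,-.12),(-.19,-.15),(-.23,-.19),(-.27,-.23),(-.31,-.27),(-.35,-.31)):
    m=(t[:,2]>lo)&(t[:,2]<hi)&(np.hypot(t[:,0],t[:,1])<.14);a=t[m]
    if len(a): print(lo,len(a),"x",np.percentile(a[:,0],[1,99]),"y",np.percentile(a[:,1],[1,99]))
f=(A-W)@R5
for lo in np.arange(-.35,.15,.05):
    m=(f[:,2]>lo)&(f[:,2]<lo+.05)&(np.hypot(f[:,0],f[:,1])<.14);a=f[m]
    if len(a): print("forearm",round(lo,2),len(a),"x",np.percentile(a[:,0],[1,99]),"y",np.percentile(a[:,1],[1,99]))
E
```

```text
wrist [0.429 0.389 0.272] elbow [0.242 0.222 0.67 ] tcp [0.483 0.234 0.011]
-0.06 77 x [-0.042  0.04 ] y [-0.012  0.012]
-0.09 156 x [-0.057  0.062] y [-0.016  0.017]
-0.12 292 x [-0.063  0.065] y [-0.012  0.018]
-0.15 168 x [-0.037  0.039] y [-0.035  0.036]
-0.19 181 x [-0.038  0.048] y [-0.032  0.038]
-0.23 580 x [-0.046  0.049] y [-0.051  0.046]
-0.27 625 x [-0.048  0.05 ] y [-0.054  0.05 ]
-0.31 651 x [-0.08   0.075] y [-0.074  0.09 ]
-0.35 3460 x [-0.071  0.072] y [-0.071  0.107]
forearm -0.3 211 x [0.038 0.053] y [-0.036  0.017]
forearm -0.25 276 x [0.024 0.051] y [-0.045  0.008]
forearm -0.2 1937 x [-0.053  0.051] y [-0.053  0.031]
forearm -0.15 3887 x [-0.053  0.048] y [-0.053  0.042]
forearm -0.1 4193 x [-0.053  0.049] y [-0.054  0.05 ]
forearm -0.05 4438 x [-0.056  0.064] y [-0.064  0.051]
forearm -0.0 3398 x [-0.056  0.113] y [-0.064  0.05 ]
forearm 0.05 749 x [-0.025  0.137] y [-0.052  0.045]
forearm 0.1 156 x [0.055 0.137] y [-0.037  0.02 ]
```

```bash
python3 - <<'E'
from h import *
np.set_printoptions(precision=4,suppress=True)
for pre,n in(("a","top"),("a","side"),("v","wrist")):
    p,d,c=load(pre,n);q=world(d,c).reshape(-1,3)
    for nm,xy,r,hmax in(("large",(.4185,.16),.04,.045),("mid",(.503,.1758),.03,.032),("small",(.56,.238),.022,.022)):
        s=q[(np.hypot(q[:,0]-xy[0],q[:,1]-xy[1])<r)]
        f=s[(s[:,2]>.006)&(s[:,2]<hmax)]
        out=[cv2.minEnclosingCircle((f[:,:2]*1000).astype(np.float32))] if len(f)>3 else []
        br=[]
        for lo,hi in((.07,.1),(.1,.125),(.14,.16),(.2,.23)):
            k=s[(s[:,2]>lo)&(s[:,2]<hi)]
            if len(k)>5: br.append((lo,((k[:,:2].min(0)+k[:,:2].max(0))/2).round(4).tolist(),(k[:,:2].max(0)-k[:,:2].min(0)).round(4).tolist()))
        print(n,nm,out,br)
E
```

```text
top large [((416.20904541015625, 158.49114990234375), 26.58000946044922)] [(0.07, [0.4152, 0.156], [0.0257, 0.0206]), (0.1, [0.4166, 0.1552], [0.0139, 0.0075]), (0.14, [0.4168, 0.155], [0.0137, 0.008]), (0.2, [0.4165, 0.1566], [0.0145, 0.0116])]
top mid [((501.44378662109375, 176.43922424316406), 19.146276473999023)] [(0.07, [0.5008, 0.1728], [0.0093, 0.0031]), (0.1, [0.5011, 0.1739], [0.0106, 0.0066]), (0.14, [0.5015, 0.1721], [0.0098, 0.0042])]
top small [((560.2012329101562, 236.75177001953125), 14.930119514465332)] [(0.07, [0.5594, 0.2348], [0.0076, 0.0052]), (0.1, [0.5596, 0.234], [0.0081, 0.0048])]
side large [((418.6649475097656, 159.24368286132812), 27.006168365478516)] [(0.07, [0.4187, 0.1615], [0.0266, 0.024]), (0.1, [0.419, 0.162], [0.0151, 0.0093]), (0.14, [0.4189, 0.1618], [0.0153, 0.0105]), (0.2, [0.4188, 0.1627], [0.0154, 0.0114])]
side mid [((504.4969787597656, 176.357177734375), 19.464872360229492)] [(0.07, [0.5045, 0.1782], [0.0103, 0.0078]), (0.1, [0.5042, 0.1783], [0.0109, 0.007]), (0.14, [0.5042, 0.1793], [0.0096, 0.0055])]
side small [((562.8670654296875, 236.87664794921875), 14.967535972595215)] [(0.07, [0.5627, 0.2385], [0.0082, 0.006]), (0.1, [0.5627, 0.2386], [0.0083, 0.0055])]
wrist large [((418.2328796386719, 157.59820556640625), 26.583826065063477)] [(0.07, [0.4219, 0.1577], [0.0192, 0.0281]), (0.1, [0.4213, 0.1576], [0.0089, 0.0145]), (0.14, [0.4217, 0.1576], [0.0082, 0.0144]), (0.2, [0.4201, 0.1579], [0.0114, 0.0148])]
wrist mid [((503.32415771484375, 175.05938720703125), 18.904205322265625)] [(0.07, [0.5039, 0.1727], [0.0094, 0.0056]), (0.1, [0.5038, 0.1719], [0.0094, 0.0041]), (0.14, [0.5037, 0.1727], [0.0097, 0.0055])]
wrist small [((561.4290771484375, 232.97256469726562), 14.13930606842041)] []
```

```bash
cat >> plan.py <<'E'
S=np.array([.503,.176])
def path2(S,phi=30,yE=.12,n=8):
    h=np.array([np.sin(np.radians(phi)),-np.cos(np.radians(phi))])
    a,yI=np.linalg.solve(np.column_stack([h,-Y]),O-S); t=yI-yE; A=S+(a-t)*h
    return [(S,h)]+arc(A,O+yE*Y,-Y,n)
E
python3 - <<'E'
from plan import *
from snap import *
np.set_printoptions(precision=3,suppress=True)
w=path2(S);print(np.array([np.r_[c,h] for c,h in w]))
P,R=tcp(*w[0],.035);line_to(P.tolist(),rpy(R),feed=.03)
P,R=tcp(*w[0],.004);line_to(P.tolist(),rpy(R),feed=.04)
s=get_state();print(s["clock"],s["ee_pos"],P,s["force"],s["joints"])
snap("p2");crop("p2","side",270,180,420,360,3.3);crop("p2","top",130,170,260,280,5)
E
```

```text
[[ 0.503  0.176  0.5   -0.866]
 [ 0.539  0.114  0.5   -0.866]
 [ 0.546  0.099  0.426 -0.905]
 [ 0.553  0.085  0.349 -0.937]
 [ 0.558  0.069  0.27  -0.963]
 [ 0.561  0.054  0.188 -0.982]
 [ 0.564  0.038  0.106 -0.994]
 [ 0.565  0.022  0.022 -1.   ]
 [ 0.564  0.005 -0.061 -0.998]
 [ 0.563 -0.011 -0.144 -0.99 ]]
9.8 [0.487 0.203 0.011] [0.487 0.203 0.011] [ 0.301 -0.079  0.583] [-45.955  37.903   2.89  113.867  43.246  45.453 -49.103]
```

View pics/p2_side_crop.png

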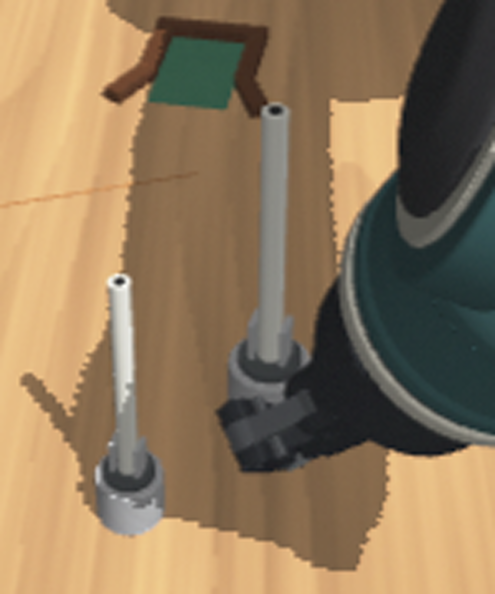

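View pics/p2_top_crop.png

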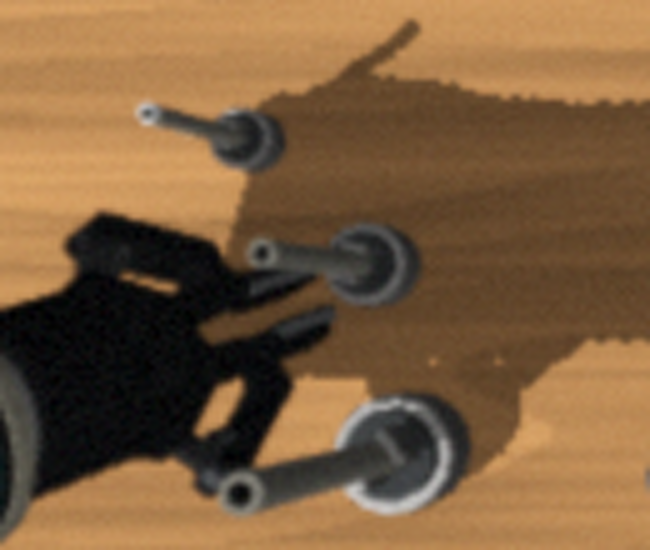

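The fingers straddle the foot symmetrically in the top view, with the disc at about (373,265) in the crop. In the side view they sit low behind the foot. Next is the first push.

```bash
python3 - <<'E'
from plan import *
from snap import *
np.set_printoptions(precision=3,suppress=True)
w=path2(S)
f0=get_state()["force"]
d=.0
for back in(-.01,-.03):
    P,R=tcp(*w[0],back);line_to(P.tolist(),rpy(R),feed=.04)
    s=get_state();print(s["clock"],s["ee_pos"],s["force"]-f0)
snap("p3");crop("p3","side",270,130,420,310,3.3);crop("p3","top",130,170,260,280,5)
E
```

```text
10.4 [0.495 0.19  0.011] [-0.799 -0.95  -0.021]
11.05 [0.505 0.173 0.011] [-0.962 -1.58   0.276]
```

View pics/p3_side_crop.png

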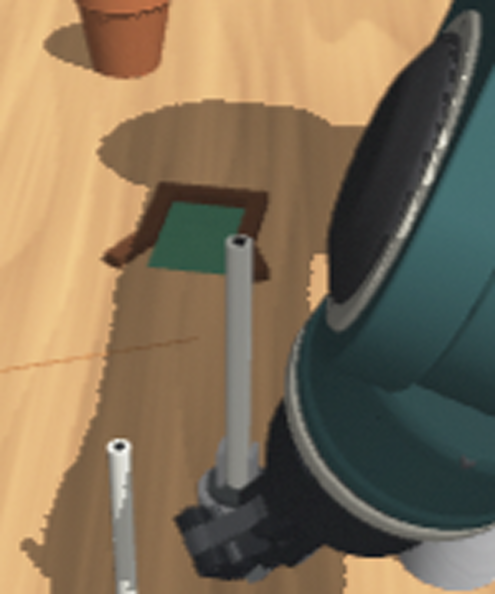

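View pics/p3_top_crop.png

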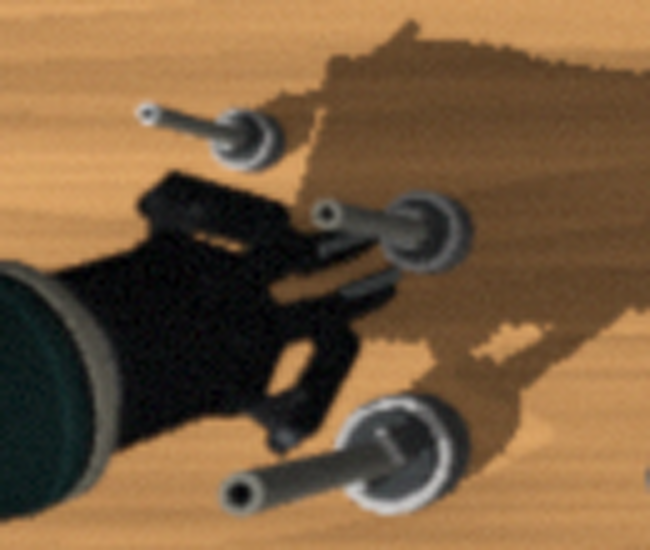

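```bash
cat > meas.py <<'E'
from h import *
REF={}
def barrel(pre,n,xy,r=.02):
    p,d,c=load(pre,n);q=world(d,c).reshape(-1,3)
    hsv=cv2.cvtColor(np.ascontiguousarray(p),cv2.COLOR_RGB2HSV).reshape(-1,3)
    for _ in range(3):
        k=q[(np.hypot(q[:,0]-xy[0],q[:,1]-xy[1])<r)&(q[:,2]>.145)&(q[:,2]<.175)]
        if len(k)<4: return None
        xy=np.median(k[:,:2],0); r=.011
    return k[:,:2].mean(0),len(k),k[:,2].max()
def stand(pre,xy):
    S0=np.array([.503,.176]);out={}
    for n in("top","side"):
        b0=barrel("a",n,S0);b=barrel(pre,n,xy)
        if b is not None: out[n]=(S0+b[0]-b0[0],b[1],round(float(b[2]),4))
    return out
E
python3 - <<'E'
from meas import *
from plan import *
w=path2(S);print("pred",S+.03*w[0][1]);print(stand("p2",S),stand("p3",S+.03*w[0][1]))
E
```

```text
pred [0.518      0.15001924]
{'top': (array([0.50296974, 0.17613377]), 45, 0.1689), 'side': (array([0.50301045, 0.17586809]), 129, 0.1666)} {'top': (array([0.51783206, 0.15154916]), 43, 0.1692), 'side': (array([0.5180477 , 0.15130281]), 126, 0.1661)}
```

```bash
sed -i 's/OFF=.027/OFF=.0257/' plan.py; python3 - <<'E'
from plan import *
from snap import *
from meas import *
np.set_printoptions(precision=4,suppress=True)
w=path2(S)
f0=np.array([0.301,-.079,.583])
for c,h in w[1:]:
    P,R=tcp(c,h);line_to(P.tolist(),rpy(R),feed=.04)
    s=get_state();print(s["clock"],s["ee_pos"],s["force"]-f0)
snap("p4");print("pred",w[-1][0],stand("p4",w[-1][0]),s["joints"])
crop("p4","side",250,110,420,280,3.3);crop("p4","top",180,150,380,260,4)
E
```

```text
12.3833 [0.5261 0.1359 0.011 ] [-0.8464 -0.1372 -0.2471]
12.9417 [0.5356 0.1222 0.0109] [-0.9117 -0.0499 -0.5622]
13.5 [0.5438 0.1083 0.011 ] [-0.9154 -0.6731 -0.3573]
14.0583 [0.5508 0.0937 0.0109] [-0.3971  0.6623  0.6463]
14.6167 [0.5566 0.0785 0.011 ] [-0.2256 -0.5385  0.0866]
15.175 [0.561  0.0629 0.0109] [-0.7733  0.9046 -0.7562]
15.7333 [0.5642 0.0469 0.011 ] [-0.3254  0.3352 -0.1435]
16.2917 [0.566  0.0308 0.011 ] [-0.034   0.3155 -1.579 ]
16.85 [0.5665 0.0146 0.011 ] [-0.9163  0.7947 -0.2384]
pred [ 0.5628 -0.0106] {'top': (array([ 0.5629, -0.0094]), 34, 0.1678)} [-26.1146  43.5617   8.8995 101.7644  27.6478  53.9388 -47.3255]
```

View pics/p4_side_crop.png

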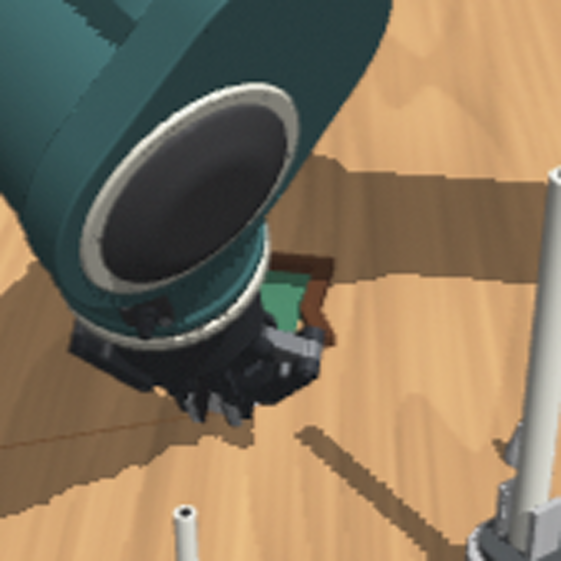

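View pics/p4_top_crop.png

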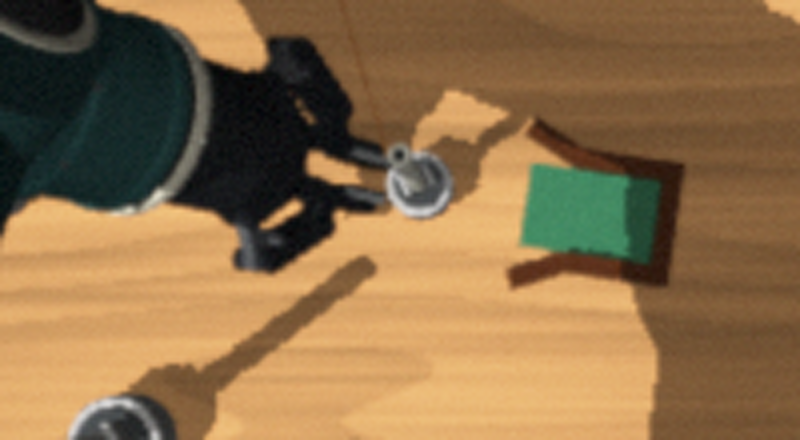

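```bash
python3 - <<'E'
from plan import *
from snap import *
from meas import *
np.set_printoptions(precision=4,suppress=True)
f0=get_state()["force"]
for y in(.09,.07,.05,.035,.02):
    c=O+y*Y
    P,R=tcp(c,-Y);line_to(P.tolist(),rpy(R),feed=.03)
    s=get_state();print(s["clock"],s["ee_pos"],s["force"]-f0)
    if np.linalg.norm((s["force"]-f0)[:2])>6: print("STOP");break
snap("p5",("top",));b=barrel("p5","top",c);b0=barrel("a","top",S)
print("pred",c,S+b[0]-b0[0],b[1:])
crop("p5","top",220,150,380,260,5)
E
```

```text
18.1 [ 0.5622 -0.0148  0.011 ] [ 1.3288 -0.5227  0.7762]
18.9167 [ 0.5593 -0.0346  0.011 ] [ 1.3327 -0.476   0.7134]
19.7333 [ 0.5564 -0.0545  0.011 ] [ 0.7187 -1.304   0.4936]
20.3833 [ 0.5542 -0.0694  0.011 ] [ 0.577  -1.2261  1.1695]
21.0333 [ 0.5521 -0.0842  0.011 ] [ 0.9902 -0.4113  1.3714]
pred [ 0.5484 -0.1095] [ 0.5481 -0.1065] (31, np.float64(0.1683379222434186))
```

View pics/p5_top_crop.png

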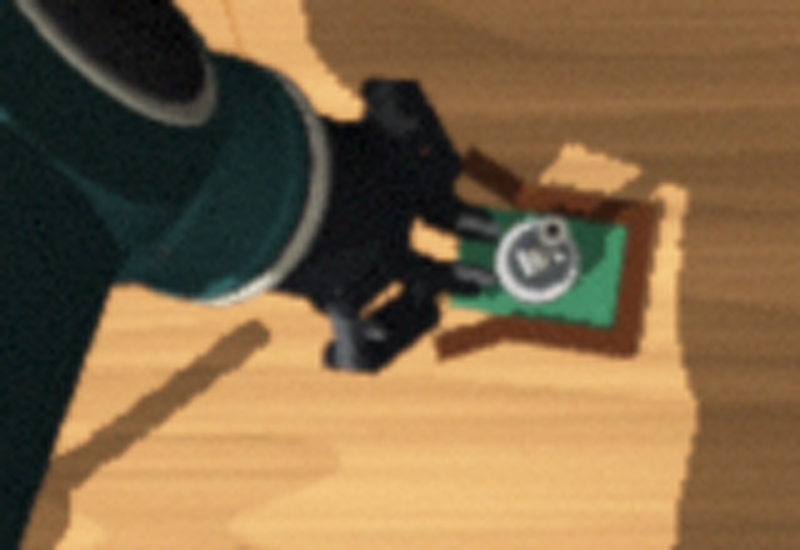

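```bash
cat > gap.py <<'E'
from h import *
from scipy.optimize import least_squares
Ot=np.array([.5437,-.1291]);Yt=np.array([.1486,.9889])  # bay as seen by top cam
Xt=np.array([Yt[1],-Yt[0]])
def rim(pre,xy,verbose=True):
    p,d,c=load(pre,"top");q=world(d,c).reshape(-1,3)
    k=q[(np.hypot(q[:,0]-xy[0],q[:,1]-xy[1])<.024)&(q[:,2]>.024)&(q[:,2]<.036)]
    # front half & sides only (fingers come from behind)
    l=np.stack([(k[:,:2]-Ot)@Xt,(k[:,:2]-Ot)@Yt],1); l0=np.array([(xy-Ot)@Xt,(xy-Ot)@Yt])
    f=l[l[:,1]<l0[1]+.006]
    return f[:,1].min()+.019,np.percentile(f[:,1],2)+.019,(f[:,0].min()+f[:,0].max())/2,f[:,0].max()-f[:,0].min(),len(f)
E
python3 - <<'E'
from gap import *
print("p4",rim("p4",np.array([.5612,-.0102])),"expect .12")
print("p5",rim("p5",np.array([.5466,-.1095])))
E
```

```text
p4 (np.float64(0.12087944961155485), np.float64(0.1217239566473237), np.float64(-0.0005255466620237535), np.float64(0.03686506022953605), 106) expect .12
p5 (np.float64(0.02143399162259204), np.float64(0.022474706305614642), np.float64(-0.0005250879702199777), np.float64(0.03648570508559911), 84)
```

```bash
python3 - <<'E'
from plan import *
from snap import *
from gap import *
np.set_printoptions(precision=4,suppress=True)
def favg(n=6):
    a=[]
    for _ in range(n): wait(.03);a.append(get_state()["force"])
    a=np.array(a)[:,:2]@Y; return a.mean(),a.std()
print(favg())
for y in(.010,.005,.003,.002):
    c=O+y*Y
    P,R=tcp(c,-Y);line_to(P.tolist(),rpy(R),feed=.015)
    print(y,favg(),get_state()["clock"])
    snap("p6_%d"%(y*1000),("top",)); print(rim("p6_%d"%(y*1000),Ot+y*Yt))
crop("p6_2","top",220,150,380,260,5)
E
```

```text
(np.float64(0.02947961324094463), np.float64(0.41537739421905506))
0.01 (np.float64(0.06279672134357528), np.float64(0.5615486677099067)) 22.3
(np.float64(0.012360947806790205), np.float64(0.013626413505294062), np.float64(-0.0006320117007576759), np.float64(0.035256627191442555), 76)
0.005 (np.float64(0.15627029152415509), np.float64(0.4007290888118301)) 23.0333
(np.float64(0.007342015220422039), np.float64(0.007750764701262873), np.float64(0.0001637292440441144), np.float64(0.03527986241922937), 76)
0.003 (np.float64(0.49106632742766937), np.float64(0.6310270153859556)) 23.5667
(np.float64(0.006603662934363531), np.float64(0.007163888397167955), np.float64(0.0005067571740908841), np.float64(0.03541525569728173), 74)
0.002 (np.float64(1.105304848142564), np.float64(0.44000334037821387)) 24.0667
(np.float64(0.005153026045374648), np.float64(0.005462473475449562), np.float64(-0.0002050065681946569), np.float64(0.037142999106280425), 77)
```

View pics/p6_2_top_crop.png

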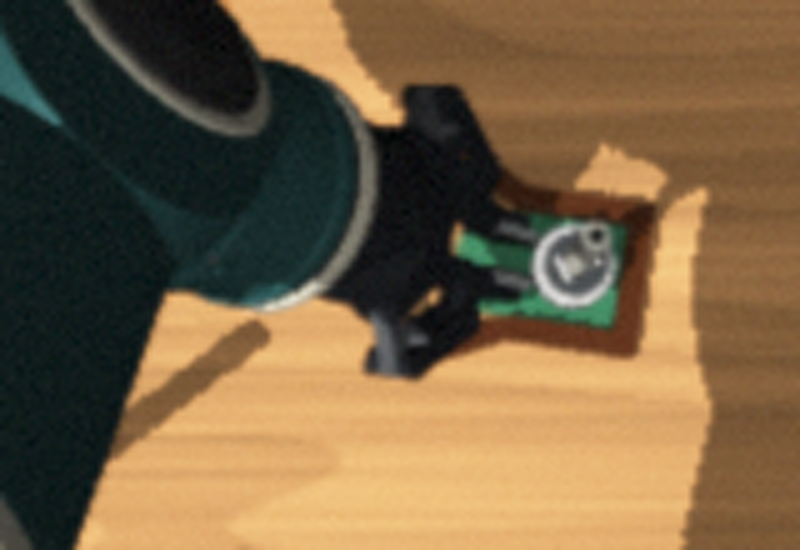

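```bash
python3 - <<'E'
from plan import *
from snap import *
from gap import *
def favg(n=8):
    a=[]
    for _ in range(n): wait(.02);a.append(get_state()["force"])
    a=np.array(a)[:,:2]@Y; return a.mean(),a.std()/np.sqrt(n)
for i,y in enumerate((.001,0,-.001,-.0015,-.002,-.0025,-.003)):
    c=O+y*Y
    P,R=tcp(c,-Y);line_to(P.tolist(),rpy(R),feed=.01)
    f=favg();snap("p7_%d"%i,("top",)); print(y,np.round(f,2),get_state()["clock"],np.round(rim("p7_%d"%i,Ot+max(y,0)*Yt),4))
    if f[0]>2.2: print("contact");break
crop("p7_%d"%i,"top",220,150,380,260,5)
print(i)
E
```

```text
0.001 [0.89 0.09] 24.55 [ 4.30e-03  4.70e-03 -2.00e-04  3.69e-02  7.20e+01]
0 [1.05 0.15] 24.9833 [2.70e-03 3.20e-03 2.00e-04 3.74e-02 7.40e+01]
-0.001 [1.04 0.15] 25.4167 [2.20e-03 2.60e-03 0.00e+00 3.72e-02 8.40e+01]
-0.0015 [1.16 0.07] 25.85 [2.00e-03 2.70e-03 1.00e-04 3.72e-02 8.30e+01]
-0.002 [1.12 0.18] 26.2833 [7.00e-04 2.30e-03 1.00e-04 3.71e-02 8.30e+01]
-0.0025 [1.91 0.17] 26.7167 [4.00e-04 1.10e-03 1.00e-04 3.73e-02 8.70e+01]
-0.003 [3.97 0.17] 27.15 [ 3.00e-04  1.00e-03 -0.00e+00  3.67e-02  8.70e+01]
contact
6
```

```bash
python3 - <<'E'
from plan import *
from snap import *
from gap import *
from meas import *
P,R=tcp(O-.003*Y,-Y)
line_to((P+np.r_[Y*.01,0]).tolist(),rpy(R),feed=.02)
line_to((P+np.r_[Y*.06,.02]).tolist(),rpy(R),feed=.08)
P3=P+np.r_[Y*.10,.25]
line_to(P3.tolist(),rpy(R),feed=.12)
s=get_state();print(s["clock"],s["force"],s["ee_pos"])
move_joints((s["joints"]+np.array([-35,0,0,0,0,0,0])).tolist())
snap("z");print(rim("z",Ot),get_state()["clock"])
for n in("top","side"): print(n,barrel("z",n,O))
crop("z","top",220,150,380,260,5);crop("z","side",250,80,420,250,3.3)
# bystanders compared with the first pictures
for n in("top","side"):
    a=load("a",n);z=load("z",n)
    for nm,xy,r in(("pot",(.612,-.3615),.06),("grip",(.706,.0064),.03),("tip1",(.7047,.1484),.02),("tip2",(.4003,.038),.02)):
        o=[]
        for im,d,c in(a,z):
            q=world(d,c).reshape(-1,3);k=q[(np.hypot(q[:,0]-xy[0],q[:,1]-xy[1])<r)&(q[:,2]>.006)&(q[:,2]<.1)];o.append((k.mean(0).round(4).tolist() if len(k) else None,len(k)))
        print(n,nm,o)
E
```

```text
30.7167 [ 0.33129855 -0.51543921  0.03854516] [ 0.56303891 -0.00799343  0.26054772]
(np.float64(0.0005228669065150855), np.float64(0.0008506413321114834), np.float64(0.0001666077887792685), np.float64(0.03738439409277748), 87) 32.1
top (array([ 0.54347046, -0.12881874]), 30, np.float64(0.16821426741163018))
side (array([ 0.54658611, -0.12747628]), 67, np.float64(0.165933351275507))
top pot [([0.6183, -0.3701, 0.0472], 961), ([0.6181, -0.3699, 0.0462], 985)]
top grip [([0.7056, 0.0104, 0.0266], 61), ([0.7056, 0.0106, 0.0269], 60)]
top tip1 [([0.704, 0.1493, 0.0149], 38), ([0.7041, 0.1489, 0.0149], 39)]
top tip2 [([0.4018, 0.0417, 0.0151], 41), ([0.4024, 0.0415, 0.0147], 43)]
side pot [([0.6168, -0.3525, 0.0502], 882), ([0.6167, -0.3526, 0.05], 886)]
side grip [([0.7099, 0.0149, 0.0222], 137), ([0.7099, 0.015, 0.0222], 136)]
side tip1 [([0.7079, 0.153, 0.0138], 98), ([0.708, 0.1529, 0.014], 96)]
side tip2 [([0.4091, 0.0437, 0.0128], 27), ([0.4092, 0.0441, 0.0128], 28)]
```

View pics/z_top_crop.png

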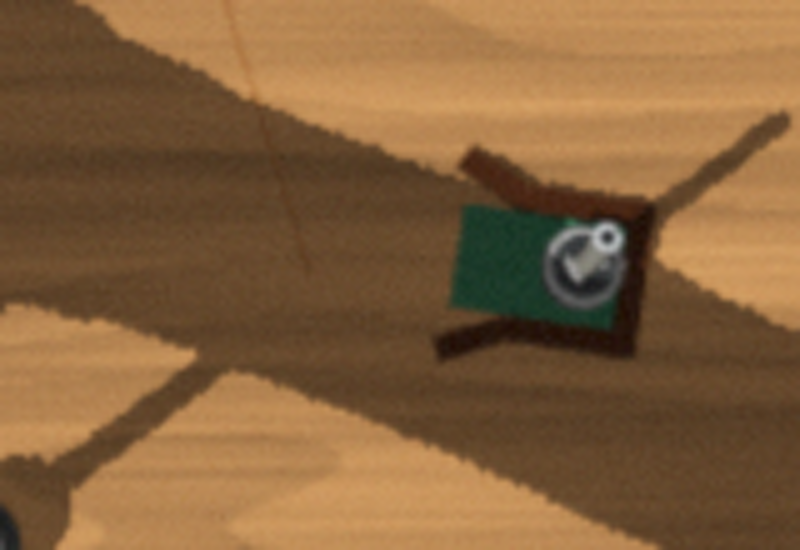

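View pics/z_side.png

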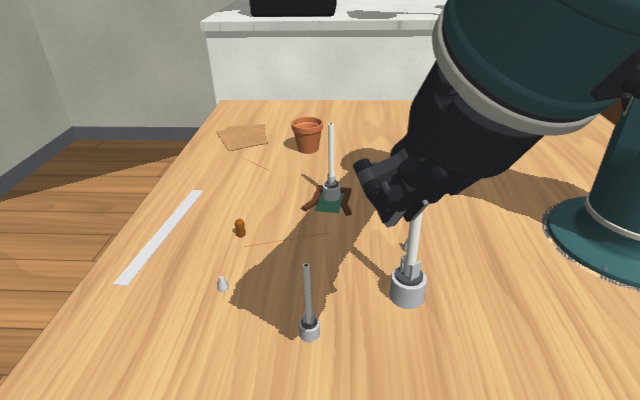

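The stand is home and upright at (332,190) in the side view, and the bystanders haven't moved. In this image the gripper covers the top of the large stand's barrel, so I'll raise it clear before handing in.

```bash
python3 - <<'E'
from workcell import *
from snap import *
s=get_state();print(s["ee_pos"],s["force"],s["tcp_rot"])
p=s["ee_pos"].copy();p[2]+=.12
line_to(p.tolist(),feed=.1)
snap("zz");s=get_state();print(s["clock"],s["ee_pos"],s["force"])
a=load("a","side");z=load("zz","side")
for nm,xy,r,h in(("large",(.418,.159),.03,.23),):
    for im,d,c in(a,z):
        q=world(d,c).reshape(-1,3);k=q[(np.hypot(q[:,0]-xy[0],q[:,1]-xy[1])<r)&(q[:,2]>.006)&(q[:,2]<h)];print(k.mean(0),len(k))
E
```

```text
[0.46673451 0.31495216 0.26066854] [-0.88606996 -0.37054483 -0.1561682 ] [1.47952052e+02 3.02209470e-02 2.65268126e+01]
33.55 [0.46663549 0.31490117 0.38016519] [-0.18572315  0.0957814  -0.03402815]
[0.42070232 0.1677221  0.09224687] 2480
[0.42073131 0.16771692 0.09266016] 2485
```

View pics/zz_side.png

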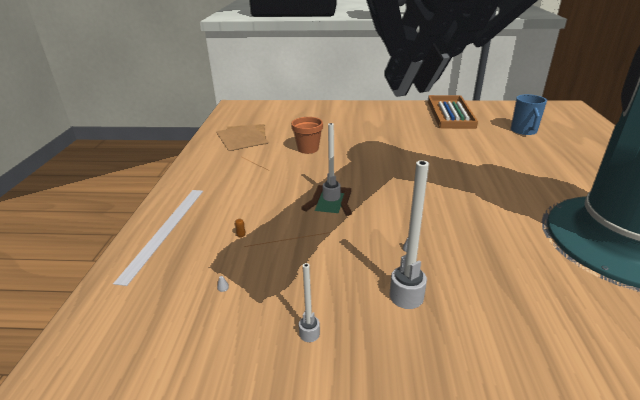

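The arm is clear of everything. The stand is upright in the bay at (331,190), and everything else is where it started.

```bash
python3 -c "
from workcell import *
wait(.3);print(job_done(),get_state()['clock'])"
```

```text
the job is handed in; nothing more can be done
the job is handed in; nothing more can be done
```

I pushed the middle-sized stand into the bay until its foot met the back stop, left it standing there, and handed the job in. The clock read about 33.6 s of the 64 s at my last check. I used the gripper tilted 32° and opened to 14 mm, fingers low behind the foot, along a curved path. I stopped when the push force rose from about 1 N to 4 N at the back stop.

My last checks, after backing the arm off:
- **Position:** the top camera put the stand at about y = 0.5 mm and x = 0.2 mm in the bay frame. That is good to about 2 mm, given the calibration and pixel size.
- **Upright:** it looked upright in both views, and the barrel's top centre lay over the bay's centre. I did not measure the tilt as an angle.
- **Bystanders:** the pot, grip and both cone tips were within 1 mm of where they began, in both cameras.
- **Look-alikes and arm:** the large stand had not moved. I checked the small one only by eye. The arm was clear of everything.

Two things did not quite agree:
- **Camera offset:** the top and side cameras differed by about 2.5 mm in x, the same for the stand and the bay, so I averaged them.
- **Back stop:** contact came about 2.5 mm past the commanded home position. That fits the calibration error and uncertainty about where the fingertips touch.

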